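Sort the vials, pots and lens after a microscope session

ROBOT

A 6-joint arm with a two-finger parallel gripper is mounted at the origin on the work surface. World frame = base frame: x ahead of the robot, y to its left, z up, the work surface at z = 0. Lengths are in m, angles in rad, forces in N, time in s.
With the tool pointing down it reaches from about 0.25 to 0.8 m from the base axis. Payload 3.9 kg.
Tool frame: the origin (TCP) lies on the front face of the gripper's body, between the roots of the fingers; the fingertips stand 73 mm ahead of it and the grasp point (between the pads) lies 54 mm ahead of it; z points along the fingers, y is the line along which they close (so a half turn about z gives the same grasp; the last joint's range is limited). The gripper opens to 85 mm and grips with 20 to 120 N. Pads are 22 mm wide; open, the fingers measure 114 mm over their backs; the gripper's body (76 mm by 85 mm) begins 54 mm behind the grasp point. The pads swing forward as they close: fully open they stand 13 mm farther back than shut.
Start: joints at [1.102, 0.26, -0.138, 1.173, 0, 1.571], TCP at [0.237, 0.468, 0.304] pointing down, gripper open.
Joint ranges: [-2.78, 2.78], [-0.83, 1.72], [-1.28, 1.37], [-1.9, 2.12], [-1.57, 1.48], [-3.14, 3.14]. Speed limits (rad/s): [2.57, 2.57, 3.14, 3.14, 3.14, 3.14].

INTERFACE

Orientations are given as a unit quaternion [x, y, z, w].
In Python, from cell import arm, viewer gives the robot as it stands.
- The arm moves only by the tool carry_out, never from a script. Its argument "motion" is a list that holds one entry, the list of rows, each a list of 5 numbers: the shift along the world's x, y, z in units of 50 mm (1.0 is 50 mm), then the turn about the world's z in degrees, then the opening, from -1 (shut) to 1 (fully open). In form: [[[dx, dy, dz, twist, jaw], ...]]. A call has 1 to 10 rows; each row shifts and turns the commanded pose from where the row before left it; what a row does not reach is not made up. A row lasts 1/8 s, in which the tool goes at most 62.5 mm and 10.7 degrees, less where a joint would pass 70% of its speed; a pose out of reach is approached as far as the arm can. A call is refused whole if a number of a shift passes 1 or a number of a turn 10.7, either way. A call with a gripper value outside its range is refused whole. The fingers move at their own pace and stop on an object; "squeeze" is the grip in N (left out, the last holds). Time passes only in rows, so rows that do not move let the fingers close. It gives the time, the measured TCP pose, the force, the opening and the grip force at its end, in the units of the state.
- arm.sense(): the state, without advancing time (a new reading comes with each control period).
- viewer.camera(name): name is "side" or "top"; returns a dict with "pixels" (420x560x3 uint8, red, green, blue), "range_z" (420x560 float32, m along the optical axis (not along the pixel's ray), 0 where there is no reading), "fx", "fy", "cx", "cy" (pixels), "extrinsics" (4x4, takes a point from camera to world coordinates). Camera axes: x right, y down, z forward; pixel columns grow to the right and rows downward; lengths in m; the calibration is good to about 2 mm. A picture is of the moment at which its call begins.
- arm.sign_off(): hands the job in; it is judged then, once.
The state is a dict: "time": time; "qpos": joint angles; "dq": joint speeds; "joint_torque": joint torques, N m; "tcp_pos": TCP position; "eef_rot": TCP orientation; "ft_force": force on the tool from outside, world axes, zero at the start; "ft_torque": the same for the moment, N m; "width": finger opening in m; "grip_force": force on a finger pad.
Only numpy, scipy, OpenCV 4.12 (cv2) and the standard library are available. Lean on these libraries where they do the work, as an engineer would, in place of code of your own. Each camera call takes 0.05 s, during which the arm holds its last target. There are 200 camera calls.

TASK

Clear up after the microscope session: put the two tall vials in the narrow two-bay tray, the two squat pots in the wide two-bay tray, one to a bay, and the black lens in the round cup. Set each one down without dropping it in, so that it stands upright flat on the floor of its place, and do not move the petri dish or the teal tube rack.

Things in the scene. Friction and masses are not known exactly. Their poses are not given: they have to be found in the camera images.
- vial0: One of two alike: amber glass vial with white screw cap and a paper band, standing upright: a cylinder 28 mm in diameter, 60 mm tall (taller than wide), about 60 g. Origin: centre of its underside; z up its axis
- vial1: The other: amber glass vial with white screw cap and a paper band, standing upright: a cylinder 28 mm in diameter, 60 mm tall (taller than wide), about 60 g. Origin: centre of its underside; z up its axis
- pot0: One of two alike: squat white specimen pot with a flat grey screw lid, standing upright: a cylinder 46 mm in diameter, 34 mm tall (wider than tall), about 80 g. Origin: centre of its underside; z up its axis
- pot1: The other: squat white specimen pot with a flat grey screw lid, standing upright: a cylinder 46 mm in diameter, 34 mm tall (wider than tall), about 80 g. Origin: centre of its underside; z up its axis
- lens: black microscope lens standing upright on its broad end: base 48 mm in diameter and 11 mm high, narrowing up to 20 mm, then a straight barrel 36 mm in diameter from 20 to 48 mm high with a silver band, green glass on top; about 180 g. Best gripped on the barrel. Origin: centre of its underside; z up its axis
- vial_tray: narrow grey open tray for the vials, 60 x 115 mm, 20 mm high, one divider making two bays, each 50 mm (x) by 50 mm (y) inside, bay centres at y = +27.5 and -27.5 mm. Fixed to the bench. Floor, walls and divider 5 mm thick, rim 20 mm above the bench. Origin: centre of its underside, on the bench; x along its short side, y along its long side (through both bays)
- pot_tray: wide grey open tray for the pots, 80 x 155 mm, 20 mm high, one divider making two bays, each 70 mm (x) by 70 mm (y) inside, bay centres at y = +37.5 and -37.5 mm. Fixed to the bench. Floor, walls and divider 5 mm thick, rim 20 mm above the bench. Origin: centre of its underside, on the bench; x along its short side, y along its long side (through both bays)
- lens_cup: round grey cup for the lens, 82 mm outside and 72 mm inside diameter, floor (black pad) 5 mm above the bench, rim 20 mm above the bench. Fixed to the bench. Origin: centre of its underside, on the bench
- tube_rack: bystander, leave alone: teal rack for microtubes, 85 (x) x 125 (y) x 35 mm high with three tubes standing to 50 mm; loose. Origin: centre of its underside
- petri: bystander, leave alone: open clear (whitish) petri dish 60 mm in diameter, 14 mm high, with a dark specimen disc in it; loose. Origin: centre of its underside
Mind the look-alikes: they are no part of the job. What is shaped like the pot1 but orange is not meant.

How it is judged:
At the end, for the whole second after the job is handed in: One vial per bay of the narrow tray (within 14 mm of bay centre in tray x and y), one pot per bay of the wide tray (15 mm), the lens in the cup (15 mm from centre); each on the floor (underside 1 to 10 mm above the cup's or tray's underside), upright within 0.12 rad, at rest (x of vial0 in the frame of vial_tray between -0.014 and 0.014 m and z of vial0 in the frame of vial_tray between 0.001 and 0.01 m and x of vial1 in the frame of vial_tray between -0.014 and 0.014 m and z of vial1 in the frame of vial_tray between 0.001 and 0.01 m and ((y of vial0 in the frame of vial_tray between 0.0135 and 0.0415 m and y of vial1 in the frame of vial_tray between -0.0415 and -0.0135 m) or (y of vial0 in the frame of vial_tray between -0.0415 and -0.0135 m and y of vial1 in the frame of vial_tray between 0.0135 and 0.0415 m)) and x of pot0 in the frame of pot_tray between -0.015 and 0.015 m and z of pot0 in the frame of pot_tray between 0.001 and 0.01 m and x of pot1 in the frame of pot_tray between -0.015 and 0.015 m and z of pot1 in the frame of pot_tray between 0.001 and 0.01 m and ((y of pot0 in the frame of pot_tray between 0.0225 and 0.0525 m and y of pot1 in the frame of pot_tray between -0.0525 and -0.0225 m) or (y of pot0 in the frame of pot_tray between -0.0525 and -0.0225 m and y of pot1 in the frame of pot_tray between 0.0225 and 0.0525 m)) and horizontal distance between lens and lens_cup below 0.015 m and z of lens in the frame of lens_cup between 0.001 and 0.01 m and angle between each of vial0, vial1, pot0, pot1, lens's own z axis and vertical below 0.12 rad and linear speed of each of vial0, vial1, pot0, pot1, lens below 0.02 m/s and angular speed of each of vial0, vial1, pot0, pot1, lens below 0.3 rad/s); the robot touches nothing.
It fails at once if the petri dish is moved more than 15 mm (distance of petri from where it was at the start of the episode above 0.015 m).
It fails at once if the tube rack is moved more than 15 mm (distance of tube_rack from where it was at the start of the episode above 0.015 m).
It fails at once if a thing falls into its place faster than 0.5 m/s (a drop of about 15 mm or more) ((linear speed of vial0 above 0.5 m/s and z of vial0 in the frame of vial_tray below 0.04 m and horizontal distance between vial0 and vial_tray below 0.07 m) or (linear speed of vial1 above 0.5 m/s and z of vial1 in the frame of vial_tray below 0.04 m and horizontal distance between vial1 and vial_tray below 0.07 m) or (linear speed of pot0 above 0.5 m/s and z of pot0 in the frame of pot_tray below 0.04 m and horizontal distance between pot0 and pot_tray below 0.07 m) or (linear speed of pot1 above 0.5 m/s and z of pot1 in the frame of pot_tray below 0.04 m and horizontal distance between pot1 and pot_tray below 0.07 m) or (linear speed of lens above 0.5 m/s and z of lens in the frame of lens_cup below 0.04 m and horizontal distance between lens and lens_cup below 0.07 m)).
It also fails if it takes over 125 s, if anything falls off the work surface, if the arm or the gripper's body presses on something with over 40 N, if the wrist force passes 120 N, or if a joint passes its speed limit or range.

## Working session

There is one attempt and no reset: what is moved stays moved. The work goes in short steps, Python scripts to look and compute and a tool call to move; the robot and the scene stay as the last step left them, time stands still between calls to the robot, and variables do not carry over. Pictures are saved under pics/ and viewed, at most 14 in all, crops included, and the job is handed in when it is done.

Besides the shell and the picture viewer there is one more tool, called after "Emit:" as a command line: name --argument value ..., lists and objects as JSON in quotes. carry_out: Moves the arm, as the interface text tells. Its arguments: {"type":"object","properties":{"motion":{"type":"array"},"squeeze":{"type":"number"}},"required":["motion"]}

```bash
mkdir -p pics; python3 - <<'E'
from cell import arm, viewer
import cv2, numpy as np
s=arm.sense(); print(s['time'],s['tcp_pos'],s['eef_rot'],s['width'])
for n in("side","top"):
    c=viewer.camera(n); cv2.imwrite(f"pics/{n}0.png",c["pixels"][:,:,::-1]); np.savez(f"{n}0.npz",**c)
    print(n,c["fx"],c["fy"],c["cx"],c["cy"]); print(np.round(c["extrinsics"],3), (c["range_z"]>0).mean())
E
```

```text
0.0 [0.23694932 0.4678826  0.30304955] [ 2.32261413e-01  9.72652904e-01 -9.51515987e-04 -2.43318697e-04] 0.08530645305387116
side 430.8339681986706 430.8339681986706 276.81589609391204 212.442577647245
[[ 0.998 -0.043  0.053  0.454]
 [-0.067 -0.738  0.672 -0.68 ]
 [ 0.011 -0.674 -0.739  0.783]
 [ 0.     0.     0.     1.   ]] 0.9958418367346938
top 384.520959284284 384.520959284284 281.60783818989603 212.01449243887078
[[ 0.019 -0.999  0.049  0.472]
 [-1.    -0.019  0.001  0.005]
 [-0.    -0.049 -0.999  0.995]
 [ 0.     0.     0.     1.   ]] 0.9957100340136055
```

View pics/top0.png

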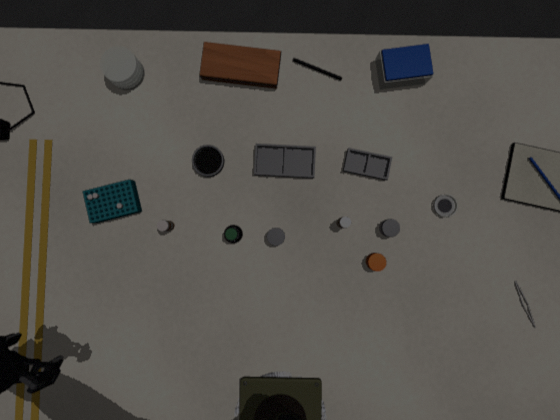

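View pics/side0.png

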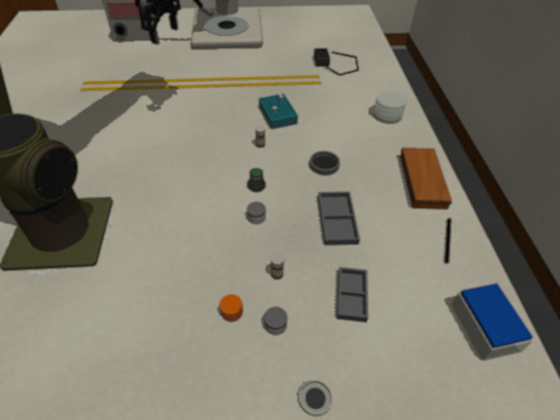

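The top view shows vials at (165,227) and (344,222), and pots at (275,237) and (390,228). The orange look-alike is at (376,262) and the lens with green glass at (233,234). The cup is at (208,161), the pot tray at (284,161) and the vial tray at (367,164). The petri dish is at (444,205) and the rack at (112,201). In the side view the same pots are at (257,212) and (275,320), with the orange one at (231,307). The white pots with grey lids are the ones meant, because the orange one has the wrong colour. Next I'll measure, and make a crop to confirm.

```bash
cat > h.py <<'E'
import numpy as np, cv2
def pts(c):
    z=c["range_z"]; v,u=np.mgrid[:z.shape[0],:z.shape[1]]
    P=np.stack([(u-c["cx"])/c["fx"]*z,(v-c["cy"])/c["fy"]*z,z],-1)
    E=c["extrinsics"]; return P@E[:3,:3].T+E[:3,3]
def ray(c,u,v,h):
    E=c["extrinsics"]; d=E[:3,:3]@np.array([(u-c["cx"])/c["fx"],(v-c["cy"])/c["fy"],1]); o=E[:3,3]
    return o+d*(h-o[2])/d[2]
def tops(c,xy,r,lo):
    """level of the top (median of the highest points) and min-circle centre of that level, in world"""
    P=pts(c); m=(np.hypot(P[...,0]-xy[0],P[...,1]-xy[1])<r)&(P[...,2]>lo)&(c["range_z"]>0)
    h=np.percentile(P[m][:,2],85); t=m&(P[...,2]>h-.006)
    (x,y),R=cv2.minEnclosingCircle(P[t][:,:2].astype(np.float32)*1000)
    return np.round([h*1000,x,y,R,*(P[t][:,:2].mean(0)*1000),t.sum()],1)
E
python3 - <<'E'
from h import *
C={n:dict(np.load(n+"0.npz")) for n in("top","side")}
P=pts(C["top"])
for n in C:
    Q=pts(C[n]); m=(abs(Q[...,0]-.3)<.04)&(abs(Q[...,1])<.1); print(n,"bench z",np.median(Q[m][:,2]))
for k,(u,v) in dict(vialA=(165,227),vialB=(344,222),potA=(275,237),potB=(390,228),orange=(376,262),lens=(233,234),petri=(444,205)).items():
    xy=P[v,u,:2]
    for n in C: print(k,n,tops(C[n],xy,.032,.012 if k!='petri' else .006))
for k,(u,v,r) in dict(cup=(208,161,.055),pot_tray=(284,161,.1),vial_tray=(367,164,.075),rack=(112,201,.09)).items():
    xy=P[v,u,:2]
    for n in C:
        Q=pts(C[n]); m=(np.hypot(Q[...,0]-xy[0],Q[...,1]-xy[1])<r)&(Q[...,2]>.012)&(Q[...,2]<.07)
        (a,b),wh,ang=cv2.minAreaRect(Q[m][:,:2].astype(np.float32)*1000)
        f=Q[(np.hypot(Q[...,0]-xy[0],Q[...,1]-xy[1])<r*.5)&(Q[...,2]<.012)]
        print(k,n,np.round([a,b,*wh,ang],1),"rim",np.round(np.percentile(Q[m][:,2],80)*1000,1),"floor",np.round(np.median(f[:,2])*1000,1))
a=C["top"]["pixels"][190:285,215:415,::-1]; cv2.imwrite("pics/crop1.png",cv2.resize(a,None,fx=4,fy=4,interpolation=cv2.INTER_CUBIC)*1)
E
```

```text
top bench z -0.0010657082622708702
side bench z 0.0003010853059275398
vialA top [ 60.4 478.4 296.7  13.7 478.3 296.4 103. ]
vialA side [ 60.1 477.6 294.4  16.8 479.1 291.1  63. ]
vialB top [  60.   495.4 -147.9   13.8  495.5 -148.   103. ]
vialB side [  60.8  496.8 -151.8   14.4  496.2 -153.3  135. ]
potA top [ 34.4 456.8  20.8  22.6 457.   20.8 260. ]
potA side [ 35.6 457.5  16.6  24.  457.6  15.4 234. ]
potB top [  34.2  484.8 -266.3   22.7  484.4 -266.4  260. ]
potB side [  35.5  485.2 -270.9   23.3  485.4 -271.8  406. ]
orange top [  34.4  397.4 -233.    23.2  397.8 -232.2  264. ]
orange side [  35.5  398.4 -236.1   23.9  399.  -237.5  389. ]
lens top [ 48.6 461.5 130.4  17.9 461.5 130.3 168. ]
lens side [ 49.2 463.  126.   18.9 461.7 124.6 124. ]
petri top [  12.7  544.5 -412.9   30.3  544.4 -412.6  133. ]
petri side [  14.6  546.1 -416.3   30.1  547.4 -408.8  206. ]
cup top [648.3 199.2  80.6  79.7  46.5] rim 19.7 floor 4.3
cup side [649.1 195.7  82.2  79.3  63.1] rim 21.0 floor 6.3
pot_tray top [651.9   1.8 154.9  80.9  88.2] rim 19.7 floor 3.5
pot_tray side [652.7  -0.7 159.1  80.7  88.4] rim 21.1 floor 5.7
vial_tray top [ 647.5 -210.9  115.6   60.9   79.2] rim 19.5 floor 3.3
vial_tray side [ 648.8 -214.8  117.1   60.6   79.1] rim 21.3 floor 5.7
rack top [537.4 439.   85.5 128.5  15.6] rim 35.8 floor -0.5
rack side [537.1 435.2  86.2 133.8  16. ] rim 37.0 floor 3.3
```

View pics/crop1.png

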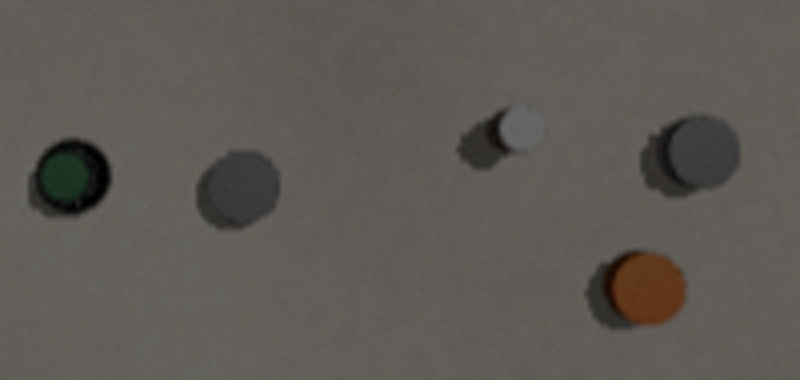

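The crop confirms it. The grey-lidded pots are at crop pixels (240,187) and (703,150), and the orange pot at (648,288) is to be left alone. Both views give heights of 60, 34 and 48 mm for the vials, pots and lens, with rims at 20 mm and floors at about 5 mm. A closing axis at 45° works for every grasp. I'll start with the vial at (478,295).

Emit:
carry_out --motion '[[[0.8,-0.58,-0.3,-3,0.5],[0.8,-0.58,-0.3,-3,0.5],[0.8,-0.58,-0.3,-3,0.5],[0.8,-0.58,-0.3,-3,0.5],[0.8,-0.58,-0.3,-3,0.5],[0.8,-0.58,-0.3,-3,0.5],[0,0,0,0,0.5],[0,0,0,0,0.5]]]' --squeeze 30

```text
time: 1.1
tcp_pos: [0.4768, 0.2942, 0.2135]
eef_rot: [0.382, 0.924, -0.0, -0.001]
ft_force: [-0.2, 1.2, -0.3]
width: 0.0641
grip_force: 0.0
```

Emit:
carry_out --motion '[[[0.02,0.02,-0.5,0,0.4],[0,0,-0.5,0,0.4],[0,0,-0.5,0,0.4],[0,0,-0.45,0,0.4],[0,0,-0.4,0,0.4],[0,0,0,0,0.4],[0,0,0,0,0.4]]]'

```text
time: 1.98
tcp_pos: [0.4781, 0.2963, 0.0974]
eef_rot: [0.381, 0.925, 0.001, 0.0]
ft_force: [0.9, 0.7, -0.2]
width: 0.0597
grip_force: 0.0
```

```bash
python3 - <<'E'
from cell import arm, viewer
import cv2
o=[]
for n,(u,v) in dict(side=(260,130),top=(165,225)).items():
    a=viewer.camera(n)["pixels"][v-50:v+50,u-65:u+65,::-1]; o.append(cv2.resize(a,(390,300),interpolation=cv2.INTER_CUBIC))
cv2.imwrite("pics/g1.png",cv2.convertScaleAbs(cv2.hconcat(o),alpha=1.6))
E
```

```text
(no output)
```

View pics/g1.png

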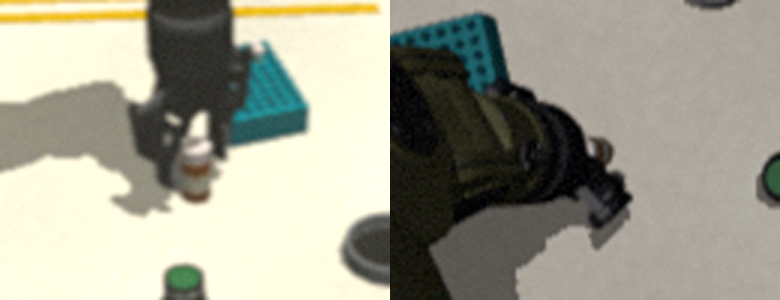

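The left half (side view) shows the vial at crop (195,170), standing between the two fingers, with their tips around mid-height. I'll close now.

Emit:
carry_out --motion '[[[0,0,0,0,0.1],[0,0,0,0,-0.2],[0,0,0,0,-1],[0,0,0,0,-1],[0,0,0,0,-1],[0,0,0,0,-1]]]' --squeeze 30

```text
time: 2.82
tcp_pos: [0.4785, 0.2955, 0.0968]
eef_rot: [0.382, 0.924, 0.0, 0.0]
ft_force: [0.3, -0.0, 4.1]
width: 0.0274
grip_force: 29.7
```

Emit:
carry_out --motion '[[[0,0,0.3,0,-1],[0,0,0.6,0,-1],[0,0,0.6,0,-1],[0,0,0.5,0,-1],[0.3,-0.5,0,0,-1],[0.3,-0.8,0,0,-1],[0.3,-0.8,0,0,-1],[0.3,-0.8,0,0,-1],[0.3,-0.8,0,0,-1],[0.3,-0.8,0,0,-1]]]'

```text
time: 4.08
tcp_pos: [0.5681, 0.0689, 0.1967]
eef_rot: [0.382, 0.924, -0.0, -0.0]
ft_force: [0.3, 0.3, -0.3]
width: 0.0272
grip_force: 29.6
```

Emit:
carry_out --motion '[[[0.3,-0.8,0,0,-1],[0.3,-0.8,0,0,-1],[0.3,-0.8,0,0,-1],[0.3,-0.8,0,0,-1],[0.3,-0.8,0,0,-1],[0,-0.8,0,0,-1],[0,-0.8,0,0,-1],[0,-0.6,0,0,-1],[0,0,0,0,-1],[0,0,0,0,-1]]]'

```text
time: 5.32
tcp_pos: [0.6428, -0.2392, 0.1964]
eef_rot: [0.382, 0.924, 0.0, -0.001]
ft_force: [-0.4, 0.0, -0.7]
width: 0.0268
grip_force: 29.7
```

Emit:
carry_out --motion '[[[0,0,-0.4,0,-1],[0,0,-0.5,0,-1],[0,0,-0.4,0,-1],[0,0,-0.3,0,-1],[0,0,-0.12,0,-1],[0,0,-0.1,0,-1],[0,0,-0.06,0,-1],[0,0,0,0,-1]]]'

```text
time: 6.32
tcp_pos: [0.6433, -0.2397, 0.1027]
eef_rot: [0.382, 0.924, 0.0, 0.0]
ft_force: [0.5, -0.2, -0.8]
width: 0.0271
grip_force: 29.7
```

Emit:
carry_out --motion '[[[0,0,-0.02,0,-1],[0,0,-0.02,0,-1],[0,0,0,0,-1]]]'

```text
time: 6.7
tcp_pos: [0.6436, -0.2399, 0.1018]
eef_rot: [0.382, 0.924, 0.0, 0.001]
ft_force: [-0.9, -0.5, 4.4]
width: 0.0272
grip_force: 30.1
```

```bash
python3 - <<'E'
from cell import arm, viewer
import cv2
o=[]
for n,(u,v) in dict(side=(350,285),top=(365,165)).items():
    a=viewer.camera(n)["pixels"][v-50:v+50,u-65:u+65,::-1]; o.append(cv2.resize(a,(390,300),interpolation=cv2.INTER_CUBIC))
cv2.imwrite("pics/p1.png",cv2.convertScaleAbs(cv2.hconcat(o),alpha=1.6))
E
```

```text
(no output)
```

View pics/p1.png

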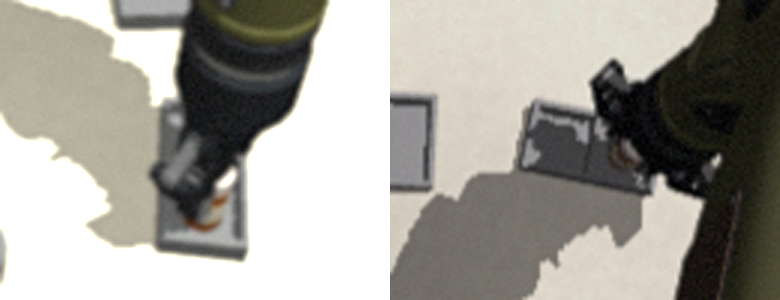

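Both halves show the vial centred in the near bay (crop (205,205) in side, (620,150) in top), and the wrist force of 4.4 N says it stands on the floor. I'll release it and go for vial B.

Emit:
carry_out --motion '[[[0,0,0,0,0.1],[0,0,0,0,0.2],[0,0,0,0,0.3],[0,0,0.3,0,0.3],[0,0,0.6,0,0.3],[0,0,0.7,0,0.3],[0,0,0.6,0,0.3],[-0.6,0.36,0,0,0.3],[-0.8,0.48,0,0,0.3],[-0.8,0.48,0,0,0.3]]]'

```text
time: 8.05
tcp_pos: [0.5325, -0.1732, 0.2116]
eef_rot: [0.382, 0.924, 0.0, 0.001]
ft_force: [1.2, 0.7, -0.5]
width: 0.0553
grip_force: 0.0
```

Emit:
carry_out --motion '[[[-0.75,0.48,0,0,0.3],[0,0,0,0,0.3],[0,0,0,0,0.3]]]'

```text
time: 8.43
tcp_pos: [0.4969, -0.15, 0.2117]
eef_rot: [0.381, 0.924, 0.0, 0.002]
ft_force: [0.4, -1.2, 0.4]
width: 0.0558
grip_force: 0.0
```

Emit:
carry_out --motion '[[[0,0,-0.5,0,0.3],[0,0,-0.6,0,0.3],[0,0,-0.6,0,0.3],[0,0,-0.4,0,0.3],[0,0,-0.2,0,0.3],[0,0,0,0,0],[0,0,0,0,-0.2],[0,0,0,0,-1],[0,0,0,0,-1],[0,0,0,0,-1]]]'

```text
time: 9.68
tcp_pos: [0.4966, -0.1499, 0.0963]
eef_rot: [0.382, 0.924, 0.0, 0.001]
ft_force: [1.1, -0.4, 4.9]
width: 0.0271
grip_force: 29.8
```

Emit:
carry_out --motion '[[[0,0,0.3,0,-1],[0,0,0.6,0,-1],[0,0,0.6,0,-1],[0,0,0.5,0,-1],[0.7,-0.16,0,0,-1],[0.8,-0.2,0,0,-1],[0.8,-0.2,0,0,-1],[0.84,-0.16,0,0,-1],[0,0,0,0,-1],[0,0,0,0,-1]]]'

```text
time: 10.92
tcp_pos: [0.6516, -0.1854, 0.1952]
eef_rot: [0.382, 0.924, -0.0, -0.001]
ft_force: [-0.4, 0.2, -0.8]
width: 0.0272
grip_force: 29.6
```

Emit:
carry_out --motion '[[[0,0,-0.4,0,-1],[0,0,-0.5,0,-1],[0,0,-0.4,0,-1],[0,0,-0.3,0,-1],[0,0,-0.12,0,-1],[0,0,-0.1,0,-1],[0,0,-0.04,0,-1],[0,0,0,0,-1]]]'

```text
time: 11.92
tcp_pos: [0.6529, -0.1857, 0.1027]
eef_rot: [0.382, 0.924, 0.0, 0.0]
ft_force: [-1.4, 0.9, -0.9]
width: 0.0268
grip_force: 29.6
```

Emit:
carry_out --motion '[[[0,0,-0.02,0,-1],[0,0,-0.02,0,-1],[0,0,0,0,-1]]]'

```text
time: 12.3
tcp_pos: [0.6531, -0.1857, 0.1013]
eef_rot: [0.382, 0.924, 0.0, 0.001]
ft_force: [-1.5, 0.5, 3.9]
width: 0.0272
grip_force: 29.8
```

Emit:
carry_out --motion '[[[0,0,0,0,0.1],[0,0,0,0,0.2],[0,0,0,0,0.3],[0,0,0.3,0,0.3],[0,0,0.6,0,0.3],[0,0,0.7,0,0.3],[0,0,0.6,0,0.9],[-0.6,-0.3,0,0,0.9],[-0.8,-0.4,0,0,0.9],[-0.8,-0.4,0,0,0.9]]]'

```text
time: 13.55
tcp_pos: [0.542, -0.2411, 0.2116]
eef_rot: [0.381, 0.924, -0.0, 0.001]
ft_force: [-0.2, -1.1, 0.3]
width: 0.0809
grip_force: 0.0
```

Emit:
carry_out --motion '[[[-0.7,-0.35,0,0,0.9],[-0.46,-0.21,0,0,0.9],[0,0,0,0,0.9],[0,0,0,0,0.9]]]'

```text
time: 14.05
tcp_pos: [0.4857, -0.2688, 0.2113]
eef_rot: [0.382, 0.924, 0.0, 0.001]
ft_force: [0.2, 0.6, 0.3]
width: 0.0807
grip_force: 0.0
```

```bash
python3 - <<'E'
from cell import arm, viewer
from h import *
C={n:viewer.camera(n) for n in("top","side")}
for k,xy in dict(vialfar=(.653,-.186),vialnear=(.643,-.240)).items():
    for n in C: print(k,n,tops(C[n],xy,.03,.03))
a=C["side"]["pixels"][200:400,180:460,::-1]
cv2.imwrite("pics/s2.png",cv2.convertScaleAbs(cv2.resize(a,None,fx=2.8,fy=2.8,interpolation=cv2.INTER_CUBIC),alpha=1.5))
E
```

```text
vialfar top [  64.8  651.3 -183.7   14.1  650.8 -183.6  105. ]
vialfar side [  66.2  653.  -187.6   14.8  651.7 -188.5  142. ]
vialnear top [  65.   642.6 -238.8   13.7  642.1 -238.7  101. ]
vialnear side [  66.2  643.4 -241.9   14.5  643.4 -243.1  155. ]
```

View pics/s2.png

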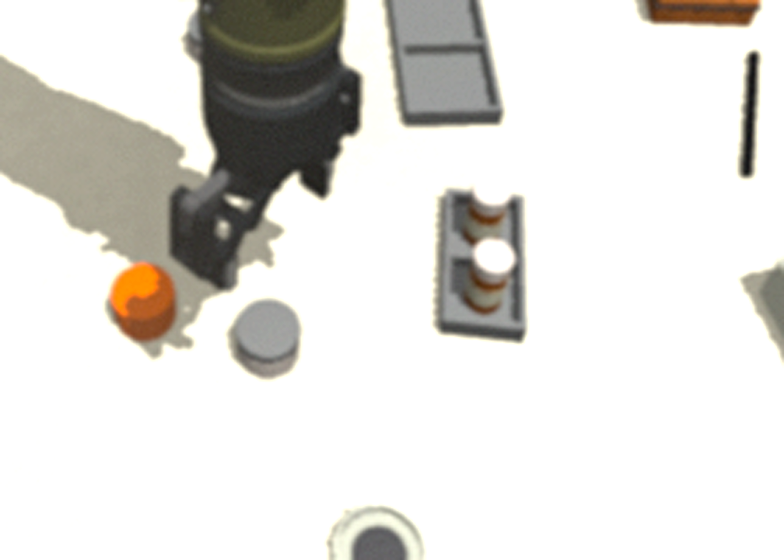

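The image shows both vials upright in their bays, with caps at crop (490,195) and (493,258) and tops measured at 65 mm. The open gripper is above the pot at (267,335), and the orange pot at (142,300) lies off the finger line.

Emit:
carry_out --motion '[[[0,0,-0.5,0,0.9],[0,0,-0.6,0,0.9],[0,0,-0.6,0,0.9],[0,0,-0.5,0,0.9],[0,0,-0.33,0,0.9],[0,0,0,0,0.4],[0,0,0,0,0.1],[0,0,0,0,-0.5],[0,0,0,0,-0.5],[0,0,0,0,-0.5]]]' --squeeze 40

```text
time: 15.4
tcp_pos: [0.4854, -0.2689, 0.0848]
eef_rot: [0.382, 0.924, 0.0, 0.001]
ft_force: [0.9, 0.9, 3.8]
width: 0.0447
grip_force: 41.2
```

Emit:
carry_out --motion '[[[0,0,0.3,0,-0.5],[0,0,0.6,0,-0.5],[0,0,0.6,0,-0.5],[0,0,0.5,0,-0.5],[0.4,0.6,0,0,-0.5],[0.6,0.85,0,0,-0.5],[0.6,0.85,0,0,-0.5],[0.6,0.85,0,0,-0.5],[0.6,0.8,0,0,-0.5],[0.52,0.69,0,0,-0.5]]]'

```text
time: 16.65
tcp_pos: [0.6513, -0.0351, 0.1846]
eef_rot: [0.381, 0.924, -0.0, 0.0]
ft_force: [0.2, -0.2, -1.0]
width: 0.0445
grip_force: 41.0
```

Emit:
carry_out --motion '[[[0,0,0,0,-0.5],[0,0,-0.4,0,-0.5],[0,0,-0.5,0,-0.5],[0,0,-0.4,0,-0.5],[0,0,-0.3,0,-0.5],[0,0,-0.12,0,-0.5],[0,0,-0.1,0,-0.5],[0,0,-0.04,0,-0.5],[0,0,0,0,-0.5]]]'

```text
time: 17.77
tcp_pos: [0.6509, -0.0367, 0.0912]
eef_rot: [0.382, 0.924, 0.0, 0.0]
ft_force: [0.5, 1.0, -0.8]
width: 0.0443
grip_force: 41.1
```

Emit:
carry_out --motion '[[[0,0,-0.02,0,-0.5],[0,0,-0.02,0,-0.5],[0,0,0,0,-0.5]]]'

```text
time: 18.15
tcp_pos: [0.651, -0.0366, 0.0898]
eef_rot: [0.381, 0.924, 0.0, 0.0]
ft_force: [-1.1, -0.5, 5.5]
width: 0.0445
grip_force: 41.6
```

```bash
python3 - <<'E'
from cell import arm, viewer
import cv2
o=[]
for n,(u,v) in dict(side=(340,225),top=(300,165)).items():
    a=viewer.camera(n)["pixels"][v-50:v+50,u-65:u+65,::-1]; o.append(cv2.resize(a,(390,300),interpolation=cv2.INTER_CUBIC))
cv2.imwrite("pics/p3.png",cv2.convertScaleAbs(cv2.hconcat(o),alpha=1.6))
E
```

```text
(no output)
```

View pics/p3.png

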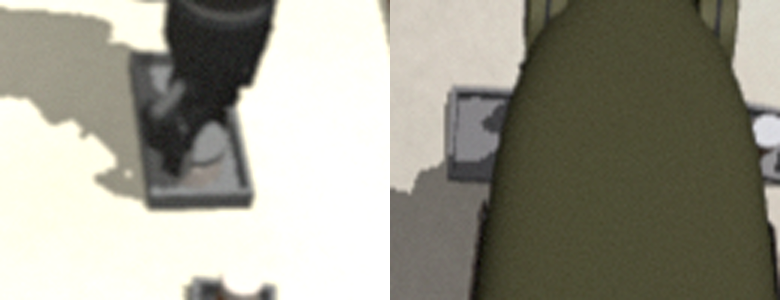

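The left half shows the pot in the near bay at crop (210,150), clear of the walls. The force of 5.5 N at floor height says it is seated, so I'll release it and go to pot A.

Emit:
carry_out --motion '[[[0,0,0,0,0.2],[0,0,0,0,0.3],[0,0,0,0,0.4],[0,0,0.2,0,0.4],[0,0,0.6,0,0.5],[0,0,0.7,0,0.9],[0,0,0.7,0,0.9],[-0.6,0.18,0,0,0.9],[-0.8,0.23,0,0,0.9],[-0.8,0.23,0,0,0.9]]]'

```text
time: 19.5
tcp_pos: [0.5399, -0.0044, 0.1997]
eef_rot: [0.382, 0.924, 0.0, 0.001]
ft_force: [-0.5, -0.2, 0.2]
width: 0.0811
grip_force: 0.0
```

Emit:
carry_out --motion '[[[-0.8,0.23,0,0,0.9],[-0.6,0.16,0,0,0.9],[-0.28,0.08,0,0,0.9],[0,0,0,0,0.9],[0,0,0,0,0.9]]]'

```text
time: 20.12
tcp_pos: [0.4584, 0.0187, 0.1994]
eef_rot: [0.382, 0.924, 0.0, 0.001]
ft_force: [0.1, -0.3, 0.3]
width: 0.0814
grip_force: 0.0
```

Emit:
carry_out --motion '[[[-0.02,0,-0.5,0,0.9],[0,0,-0.6,0,0.9],[0,0,-0.5,0,0.9],[0,0,-0.4,0,0.9],[0,0,-0.29,0,0.9],[0,0,0,0,0.4],[0,0,0,0,0.1],[0,0,0,0,-0.5],[0,0,0,0,-0.5],[0,0,0,0,-0.5]]]' --squeeze 40

```text
time: 21.38
tcp_pos: [0.4566, 0.0188, 0.0851]
eef_rot: [0.382, 0.924, 0.0, 0.001]
ft_force: [1.2, 0.1, 2.9]
width: 0.0448
grip_force: 41.0
```

Emit:
carry_out --motion '[[[0,0,0.3,0,-0.5],[0,0,0.6,0,-0.5],[0,0,0.6,0,-0.5],[0,0,0.5,0,-0.5],[0.5,0.05,0,0,-0.5],[0.75,0.07,0,0,-0.5],[0.75,0.07,0,0,-0.5],[0.75,0.07,0,0,-0.5],[0.7,0.07,0,0,-0.5],[0.49,0.05,0,0,-0.5]]]'

```text
time: 22.62
tcp_pos: [0.6537, 0.0381, 0.1837]
eef_rot: [0.382, 0.924, -0.0, -0.0]
ft_force: [-0.2, -0.1, -0.7]
width: 0.0445
grip_force: 41.0
```

Emit:
carry_out --motion '[[[0,0,0,0,-0.5],[0,0,-0.4,0,-0.5],[0,0,-0.5,0,-0.5],[0,0,-0.4,0,-0.5],[0,0,-0.3,0,-0.5],[0,0,-0.12,0,-0.5],[0,0,-0.1,0,-0.5],[0,0,-0.04,0,-0.5],[0,0,0,0,-0.5]]]'

```text
time: 23.75
tcp_pos: [0.653, 0.0379, 0.0918]
eef_rot: [0.382, 0.924, 0.0, 0.0]
ft_force: [-1.0, -0.7, -0.9]
width: 0.0447
grip_force: 41.0
```

Emit:
carry_out --motion '[[[0,0,-0.02,0,-0.5],[0,0,-0.02,0,-0.5],[0,0,0,0,-0.5]]]'

```text
time: 24.12
tcp_pos: [0.653, 0.0379, 0.0901]
eef_rot: [0.382, 0.924, 0.0, 0.0]
ft_force: [-0.8, 0.1, 3.6]
width: 0.0443
grip_force: 41.4
```

Emit:
carry_out --motion '[[[0,0,0,0,0.2],[0,0,0,0,0.3],[0,0,0,0,0.4],[0,0,0.2,0,0.4],[0,0,0.6,0,0.5],[0,0,0.7,0,0.6],[0,0,0.7,0,0.6],[-0.6,0.3,0,0,0.6],[-0.8,0.38,0,0,0.6],[-0.8,0.38,0,0,0.6]]]'

```text
time: 25.38
tcp_pos: [0.5419, 0.0913, 0.2002]
eef_rot: [0.382, 0.924, 0.0, 0.001]
ft_force: [-0.1, 1.1, -0.3]
width: 0.0684
grip_force: 0.0
```

Emit:
carry_out --motion '[[[-0.8,0.38,0,0,0.6],[-0.5,0.23,0,0,0.6],[-0.32,0.14,0,0,0.6],[0,0,0,0,0.6],[0,0,0,0,0.6]]]'

```text
time: 26.0
tcp_pos: [0.463, 0.1283, 0.1998]
eef_rot: [0.382, 0.924, 0.0, 0.001]
ft_force: [0.1, 0.4, 0.5]
width: 0.0686
grip_force: 0.0
```

```bash
python3 - <<'E'
from cell import arm, viewer
from h import *
C={n:viewer.camera(n) for n in("top","side")}
for k,xy,r,lo in (("potnear",(.651,-.037),.033,.03),("potfar",(.6534,.038),.033,.03),("lens",(.462,.128),.04,.03)):
    for n in C:
        try: print(k,n,tops(C[n],xy,r,lo))
        except Exception as e: print(k,n,"hidden")
a=C["side"]["pixels"][90:290,180:460,::-1]
cv2.imwrite("pics/s4.png",cv2.convertScaleAbs(cv2.resize(a,None,fx=2.8,fy=2.8,interpolation=cv2.INTER_CUBIC),alpha=1.5))
E
```

```text
potnear top [ 39.4 648.8 -35.3  22.8 648.7 -35.5 258. ]
potnear side [ 41.1 649.9 -39.6  23.9 649.3 -40.  245. ]
potfar top [ 39.6 651.3  38.4  22.9 650.9  38.7 254. ]
potfar side [ 41.  651.5  34.   23.5 651.8  32.8 218. ]
lens top [ 625.8  456.7  126.4   39.4  441.4  122.7 2066. ]
lens side [410.8 465.3 110.7  34.1 469.8  97.3 697. ]
```

View pics/s4.png

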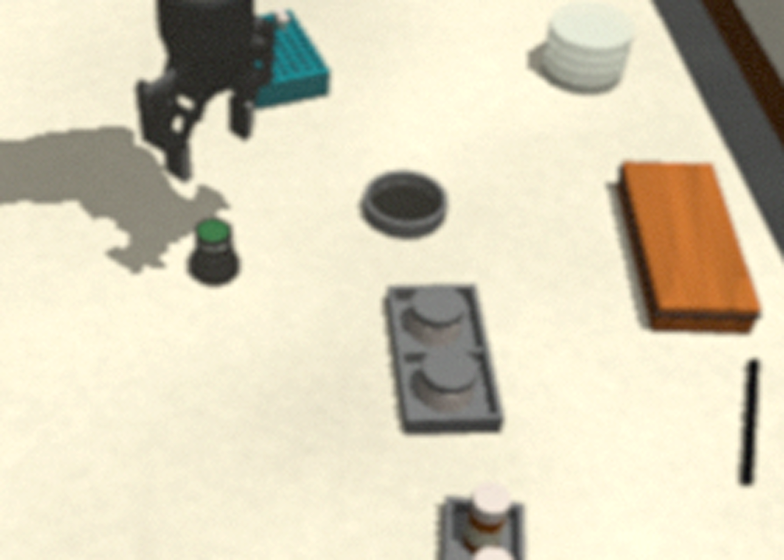

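The side crop shows both pots flat in their bays at (437,310) and (450,380). The lens stands at (213,250) below the gripper, and the cup at (404,203) is empty.

Emit:
carry_out --motion '[[[0,0,-0.5,0,0.6],[0,0,-0.55,0,0.6],[0,0,-0.5,0,0.6],[0,0,-0.35,0,0.6],[0,0,-0.22,0,0.6],[0,0,0,0,0.3],[0,0,0,0,0],[0,0,0,0,-0.7],[0,0,0,0,-0.7],[0,0,0,0,-0.7]]]' --squeeze 50

```text
time: 27.35
tcp_pos: [0.4627, 0.1286, 0.0944]
eef_rot: [0.382, 0.924, 0.001, 0.001]
ft_force: [-0.2, 0.1, 6.3]
width: 0.0338
grip_force: 50.0
```

Emit:
carry_out --motion '[[[0,0,0.3,0,-0.7],[0,0,0.6,0,-0.7],[0,0,0.6,0,-0.7],[0,0,0.5,0,-0.7],[0.5,0.18,0,0,-0.7],[0.7,0.26,0,0,-0.7],[0.7,0.26,0,0,-0.7],[0.7,0.26,0,0,-0.7],[0.7,0.26,0,0,-0.7],[0.42,0.16,0,0,-0.7]]]'

```text
time: 28.6
tcp_pos: [0.6487, 0.1978, 0.1923]
eef_rot: [0.381, 0.924, -0.0, -0.0]
ft_force: [-0.1, -0.4, -2.2]
width: 0.0336
grip_force: 50.2
```

Emit:
carry_out --motion '[[[0,0,0,0,-0.7],[0,0,-0.4,0,-0.7],[0,0,-0.5,0,-0.7],[0,0,-0.4,0,-0.7],[0,0,-0.3,0,-0.7],[0,0,-0.12,0,-0.7],[0,0,-0.1,0,-0.7],[0,0,-0.04,0,-0.7],[0,0,0,0,-0.7]]]'

```text
time: 29.72
tcp_pos: [0.648, 0.1974, 0.1008]
eef_rot: [0.382, 0.924, 0.0, 0.0]
ft_force: [0.0, -0.2, -1.8]
width: 0.0339
grip_force: 50.4
```

Emit:
carry_out --motion '[[[0,0,-0.02,0,-0.7],[0,0,-0.02,0,-0.7],[0,0,0,0,-0.7]]]'

```text
time: 30.1
tcp_pos: [0.648, 0.1975, 0.0995]
eef_rot: [0.382, 0.924, 0.0, 0.0]
ft_force: [-2.0, -1.4, 4.6]
width: 0.0339
grip_force: 51.0
```

```bash
python3 - <<'E'
from cell import arm, viewer
import cv2
o=[]
for n,(u,v) in dict(side=(325,150),top=(208,165)).items():
    a=viewer.camera(n)["pixels"][v-50:v+50,u-65:u+65,::-1]; o.append(cv2.resize(a,(390,300),interpolation=cv2.INTER_CUBIC))
cv2.imwrite("pics/p5.png",cv2.convertScaleAbs(cv2.hconcat(o),alpha=1.6))
E
```

```text
(no output)
```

View pics/p5.png

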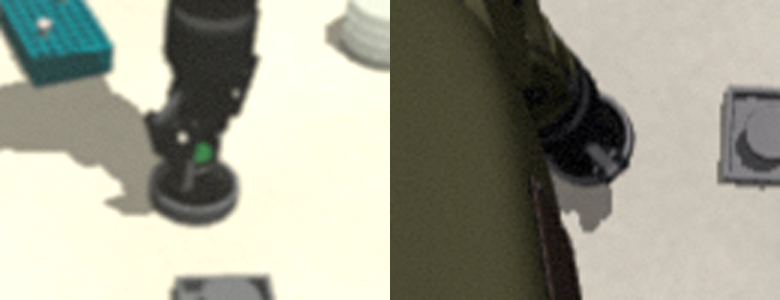

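The lens is inside the cup at crop (200,185), and contact force shows at floor height. I'll release it, rise and back off.

Emit:
carry_out --motion '[[[0,0,0,0,-0.1],[0,0,0,0,0.1],[0,0,0,0,0.3],[0,0,0.2,0,0.3],[0,0,0.6,0,0.3],[0,0,0.7,0,0.3],[0,0,0.7,0,0.3],[-0.7,0,0.5,0,0.3],[-0.8,0,0.4,0,0.3],[-0.8,0,0.4,0,0.3]]]'

```text
time: 31.45
tcp_pos: [0.5317, 0.1973, 0.2749]
eef_rot: [0.382, 0.924, 0.0, 0.0]
ft_force: [0.1, 0.1, -0.6]
width: 0.0554
grip_force: 0.0
```

Emit:
carry_out --motion '[[[-0.8,0,0.3,0,0.3],[-0.8,0,0,0,0.3],[-0.8,0,0,0,0.3],[0,0,0,0,0.3],[0,0,0,0,0.3]]]'

```text
time: 32.08
tcp_pos: [0.4135, 0.1976, 0.2893]
eef_rot: [0.381, 0.924, 0.001, 0.001]
ft_force: [0.4, 0.1, 0.7]
width: 0.0553
grip_force: 0.0
```

```bash
python3 - <<'E'
from cell import arm, viewer
from h import *
C={n:viewer.camera(n) for n in("top","side")}
for k,xy,r,lo in (("vfar",(.653,-.186),.03,.03),("vnear",(.643,-.24),.03,.03),("pnear",(.651,-.037),.033,.03),("pfar",(.6534,.038),.033,.03),("lens",(.6487,.1975),.03,.03),("petri",(.545,-.413),.04,.006)):
    for n in C: print(k,n,tops(C[n],xy,r,lo))
a=C["side"]["pixels"][:,:,::-1]
cv2.imwrite("pics/end.png",cv2.convertScaleAbs(a,alpha=1.4))
E
```

```text
vfar top [  64.6  650.8 -184.1   13.8  650.8 -183.9  103. ]
vfar side [  66.2  652.9 -187.4   14.5  652.1 -188.4  140. ]
vnear top [  64.6  642.1 -239.7   14.3  642.2 -238.7  102. ]
vnear side [  66.4  643.8 -241.9   14.4  643.3 -243.1  157. ]
pnear top [ 39.3 648.8 -35.3  22.6 648.7 -35.4 257. ]
pnear side [ 40.9 650.3 -38.9  24.7 649.5 -40.4 250. ]
pfar top [ 39.3 651.6  38.6  22.9 651.1  38.8 251. ]
pfar side [ 40.9 652.9  34.2  24.1 651.9  33.2 215. ]
lens top [ 54.1 645.5 198.8  18.1 645.3 198.9 168. ]
lens side [ 54.6 645.3 193.4  19.6 645.5 192.6 116. ]
petri top [  13.1  544.1 -413.1   30.5  543.1 -413.8  118. ]
petri side [  14.4  546.8 -416.9   30.5  546.  -417.9  279. ]
```

View pics/end.png

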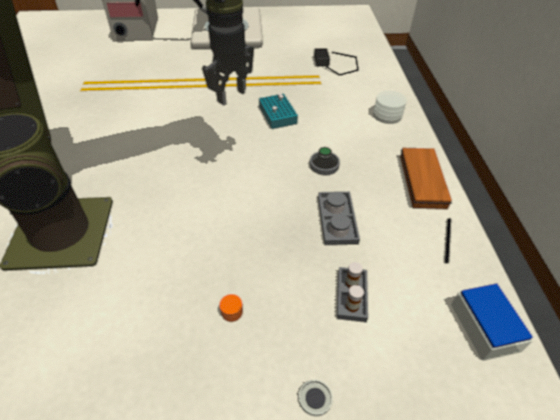

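The view shows everything in place: lens (325,160), pots (337,203) and (341,225), vials (354,273) and (355,298). The dish and rack have not moved, and the arm is clear, so I'm handing in.

```bash
python3 -c "
from cell import arm
print(arm.sign_off())"
```

```text
the job is handed in; nothing more can be done
None
```

The job is handed in, with no verdict returned: both vials, both pots and the lens stand upright on the floors of their places, each within about 4 mm of centre by the cameras, and the petri dish and tube rack were left where they were.

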